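Close the tiffin carton under the wire riser

ROBOT

A 6-joint arm with a two-finger parallel gripper is mounted at the origin on the work surface. World frame = base frame: x ahead of the robot, y to its left, z up, the work surface at z = 0. Lengths are in m, angles in rad, forces in N, time in s.
With the tool pointing down it reaches from about 0.425 to 0.925 m from the base axis. Payload 12.5 kg.
Tool frame: the origin (TCP) lies on the centre line of the jaws, within the pads' length; the fingertips stand 22 mm ahead of it and the grasp point (between the pads) lies 3 mm ahead of it; z points along the fingers, y is the line along which they close (so a half turn about z gives the same grasp; the last joint's range is limited). The gripper opens to 85 mm and grips with 20 to 120 N. Pads are 22 mm wide; open, the fingers measure 114 mm over their backs; the gripper's body (76 mm by 85 mm) begins 54 mm behind the grasp point. The pads swing forward as they close: fully open they stand 13 mm farther back than shut.
Start: joints at [1.162, 0.491, 1.559, -0, 1.092, -0.106], TCP at [0.186, 0.597, 0.253] pointing down, gripper open.
Joint ranges: [-3.1, 3.1], [-0.84, 2.19], [0.05, 2.79], [-1.13, 4.28], [0.06, 2.93], [-2.69, 2.69]. Speed limits (rad/s): [2.22, 2.22, 2.79, 3.14, 3.14, 3.14].

INTERFACE

Orientations are given as [roll, pitch, yaw] about the fixed x, y, z axes, in that order (R = Rz(yaw) Ry(pitch) Rx(roll)).
In Python, from workcell import bot gives the robot as it stands. The module is installed in compiled form; this text tells all that it offers.
- The arm moves only by the tool move_arm, never from a script. Its argument "deltas" is a list of rows, each a list of 5 numbers: the shift along the tool's x, y, z in m, then the turn about the tool's z in degrees, then the opening, from 0 (shut) to 1 (fully open). In form: [[tx, ty, tz, roll, claw], ...]. A call has 1 to 12 rows; each row is the pose to reach, as a shift and turn from the pose commanded when the call began, along the tool's axes at that moment; what a row does not reach only later rows make up. A row lasts 1/10 s, in which the tool goes at most 50 mm and 8.59 degrees, less where a joint would pass 70% of its speed; a pose out of reach is approached as far as the arm can. A call with a gripper value outside its range is refused whole. The fingers move at their own pace and stop on an object; "newtons" is the grip in N (left out, the last holds). Time passes only in rows, so rows that repeat a pose let the fingers close. It gives the time, the measured TCP pose, the force, the opening and the grip force at its end, in the units of the state.
- bot.sense(): the state, without advancing time (a new reading comes with each control period).
- bot.grab_frame(name): name is "scene" or "side" or "wrist"; returns a dict with "pixels" (400x640x3 uint8, red, green, blue), "camera_matrix" (3x3 intrinsics, pixels), "extrinsics" (4x4, takes a point from camera to world coordinates). Camera axes: x right, y up, looking along -z (the intrinsics and any distortion apply to the point x, -y, -z); pixel columns grow to the right and rows downward; lengths in m; the calibration is good to about 2 mm. The wrist camera is an equidistant fisheye: a pixel r from the principal point sees the ray r / f radians off the axis. A picture is of the moment at which its call begins. There is no depth.
- bot.job_done(): hands the job in; it is judged then, once.
The state is a dict: "clock": time; "joints": joint angles; "joint_vel": joint speeds; "effort": joint torques, N m; "tcp_pos": TCP position; "tool_rot": TCP orientation; "ft_force": force on the tool from outside, world axes, zero at the start; "torque": the same for the moment, N m; "gripper_width": finger opening in m; "grasp_force": force on a finger pad.
Only numpy, scipy, OpenCV 4.12 (cv2) and the standard library are available. Lean on these libraries where they do the work, as an engineer would, in place of code of your own. Each camera call takes 0.05 s, during which the arm holds its last target. There are 200 camera calls.

TASK

The steel tiffin tiers are packed in the cardboard carton under the wire shelf riser: close it. First fold the plain inner flap fully down, leaving the pink-edged outer flap open meanwhile; then fold the pink-edged flap fully down over it, so that both lie flat. Leave everything that stands around the carton where it is.

Things in the scene. Friction and masses are not known exactly. Their poses are not given: they have to be found in the camera images.
- carton: Open cardboard carton, fixed, 160 (x) x 150 (y) x 105 mm high, walls 4 mm (left wall 111 mm high), three steel tiffin tiers inside. Origin: centre of underside, on the work surface; x away from the robot (yaw within 0.25 rad), y left, z up. A flap on its left and one on its right wall, hinged along x, both from x = -70 to +70 mm, start open, leaning outward.
- inner_flap (a joint): Plain brown inner flap on the right: 0 = flat shut (pointing to carton +y), 1.57 = upright, more = leaning outward to -y, stop at 2.5. Hinge line at y = -73, z = 107 mm in the carton's frame (mid-thickness); 75 mm from hinge to free edge, 4 mm thick. Stiff crease: stays where left, moves with 1 to 2 N at the free edge.
- outer_flap (a joint): Outer flap with a 25 mm pink band along its free edge, on the left: 0 = flat shut (pointing to carton -y), 1.57 = upright, more = leaning outward to +y, stop at 2.5. Hinge line at y = +73, z = 112.5 mm in the carton's frame (mid-thickness); 90 mm long, 4 mm thick. Shut, it overlaps the inner flap by 19 mm, just above it. Stiff crease alike.
- inner_lip (a point): Middle of the inner flap's free edge, mid-thickness.
- outer_lip (a point): Middle of the outer (pink) flap's free edge, mid-thickness.
- riser: Fixed steel wire shelf riser over the carton, same origin and axes. Wire deck at z = 286 to 294 mm, x = -44 to +144, y = -274 to +274 mm; 8 mm legs at its corners. The deck begins 36 mm behind the carton's front face, so an upright tool cannot reach the flaps: come from the front, tilted with the fingertips forward, and push near the flaps' front ends.
- dish: Loose black ceramic dish, 100 mm across, 30 mm high, beside the carton. Origin: centre of underside.
- spice_box: Loose wooden spice box with lid shut, 79 x 109 x 59 mm high, on the other side of the carton from the dish. Origin: centre of underside.
- chopstick_a: Loose flat steel chopstick, 210 mm long along its y axis, 7 mm wide, 4.5 mm high, lying in front of the carton. Origin: on its underside, on its length axis, 105 mm from either end.
- chopstick_b: Loose flat steel chopstick, like the other, about 30 mm nearer to the robot.
- pink_box: Loose pink flip-top container, 95 x 125 x 77 mm high, to one side. Origin: centre of underside.
- jar: Loose amber jar, 72 mm across, 110 mm high, to one side. Origin: centre of underside.
- mug: Loose white mug, 80 mm across, 90 mm high, to one side. Origin: centre of underside.

How it is judged:
On the way, in this order (a step that is already met when the one before it is completed fails the run):
1. the inner flap is folded flat (within 0.08 rad) while the outer flap still stands open (over 1.0 rad) (value of joint inner_flap below 0.08 rad and value of joint outer_flap above 1 rad), for 0.2 s.
2. the outer flap is folded flat (within 0.08 rad) over the inner flap (value of joint each of inner_flap, outer_flap below 0.08 rad), for 0.2 s.
At the end, for the whole second after the job is handed in: Both flaps lie flat: each hinge angle under 0.08 rad (about 7 mm at the free edge), the pink-edged one on top; the things around the carton are at rest within 30 mm of where they began, not tipped (all of step 2 and linear speed of each of dish, spice_box, chopstick_a, chopstick_b, pink_box, jar, mug below 0.02 m/s); the robot touches nothing.
It fails at once if the outer flap is folded in while the inner flap is still up (value of joint outer_flap below 0.9 rad and value of joint inner_flap above 0.3 rad).
It fails at once if a thing standing around the carton is pushed more than 30 mm (distance of any of dish, spice_box, chopstick_a, chopstick_b, pink_box, jar, mug from where it was at the start of the episode above 0.03 m).
It fails at once if a thing standing around the carton is tipped (angle between any of dish, spice_box, chopstick_a, chopstick_b, pink_box, jar, mug's own z axis and vertical above 0.5 rad).
It also fails if it takes over 54 s, if anything falls off the work surface, if the arm or the gripper's body presses on something with over 40 N, if the wrist force passes 120 N, or if a joint passes its speed limit or range.

## Working session

There is one attempt and no reset: what is moved stays moved. The work goes in short steps, Python scripts to look and compute and a tool call to move; the robot and the scene stay as the last step left them, time stands still between calls to the robot, and variables do not carry over. Pictures are saved under pics/ and viewed, at most 10 in all, crops included, and the job is handed in when it is done.

Besides the shell and the picture viewer there is one more tool, called after "Call:" as name(argument=value, ...) on one line, values as JSON. move_arm: Moves the arm, as the interface text tells. Its arguments: {"type":"object","properties":{"deltas":{"type":"array","items":{"type":"array","items":{"type":"number"}}},"newtons":{"type":"number"}},"required":["deltas"]}

```bash
mkdir -p pics
python3 - <<'E'
from workcell import bot
import cv2,numpy as np
for n in("scene","side"):
    f=bot.grab_frame(n); cv2.imwrite(f"pics/{n}0.png",f["pixels"][:,:,::-1]); np.savez(n+"0.npz",**f)
    print(n,f["camera_matrix"].round(1).tolist(),f["extrinsics"].round(3).tolist(),f.keys())
print(bot.sense())
E
```

```text
scene [[410.3, 0.0, 327.5], [0.0, 410.3, 198.6], [0.0, 0.0, 1.0]] [[-0.705, -0.451, 0.547, 1.245], [0.709, -0.451, 0.541, 0.707], [0.003, 0.77, 0.638, 0.925], [0.0, 0.0, 0.0, 1.0]] dict_keys(['pixels', 'camera_matrix', 'extrinsics'])
side [[450.1, 0.0, 324.4], [0.0, 450.1, 200.0], [0.0, 0.0, 1.0]] [[0.834, 0.327, -0.444, -0.048], [-0.551, 0.527, -0.647, -0.852], [0.022, 0.785, 0.62, 0.918], [0.0, 0.0, 0.0, 1.0]] dict_keys(['pixels', 'camera_matrix', 'extrinsics'])
{'clock': 0.1, 'joints': array([ 1.16240254e+00,  4.91527327e-01,  1.55941368e+00,  5.09751788e-06,
        1.09170729e+00, -1.05616540e-01]), 'joint_vel': array([-2.08830213e-03, -1.39468198e-03, -2.16738992e-03, -9.89261937e-05,
        7.25079003e-05, -9.59801384e-04]), 'effort': array([ 2.70059289e-03, -6.19446516e+01, -2.62029451e+01, -1.42891954e-04,
        2.92427161e-03,  1.86477291e-05]), 'tcp_pos': array([0.18626972, 0.59640047, 0.25276007]), 'tool_rot': array([-3.14054337e+00, -1.15782035e-04,  2.83881299e+00]), 'ft_force': array([ 0.36820795, -0.03994421,  0.33275682]), 'torque': array([-0.04303853,  0.000913  , -0.01472348]), 'grasp_force': 0.0, 'gripper_width': 0.08507173336964907}
```

View pics/scene0.png

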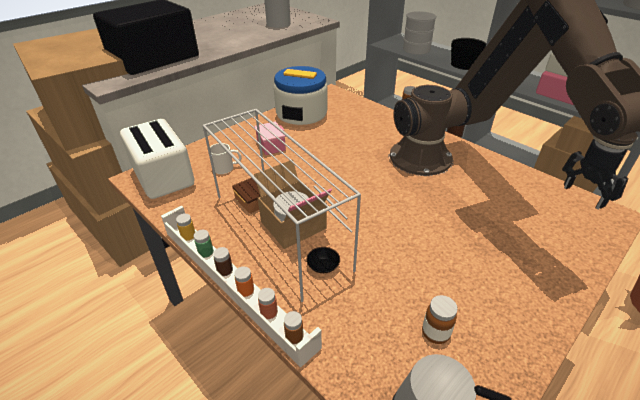

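View pics/side0.png

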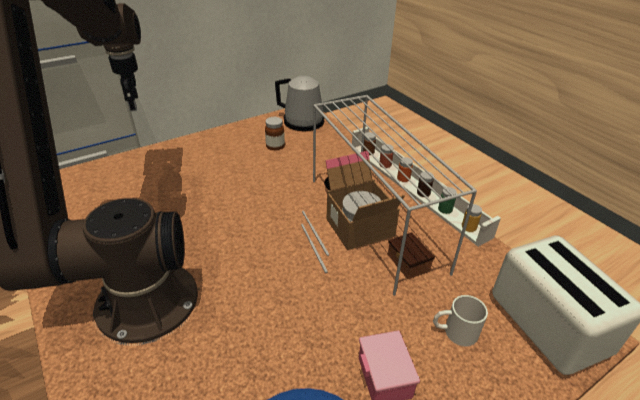

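The scene view shows the carton at about (290,205) under the riser. The side view shows it at about (360,210), with the pink-edged flap at (350,165) and the dish and spice box on either side. I'll enlarge both.

Run:
```python
import cv2
a=cv2.imread("pics/side0.png")[90:300,290:490]; b=cv2.imread("pics/scene0.png")[100:310,190:370]
cv2.imwrite("pics/sideC.png",cv2.resize(a[50:170,10:130],None,fx=5,fy=5,interpolation=cv2.INTER_CUBIC))
cv2.imwrite("pics/sceneC.png",cv2.resize(b[:],None,fx=2.8,fy=2.8,interpolation=cv2.INTER_CUBIC))
```

```text
(no output)
```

View pics/sideC.png

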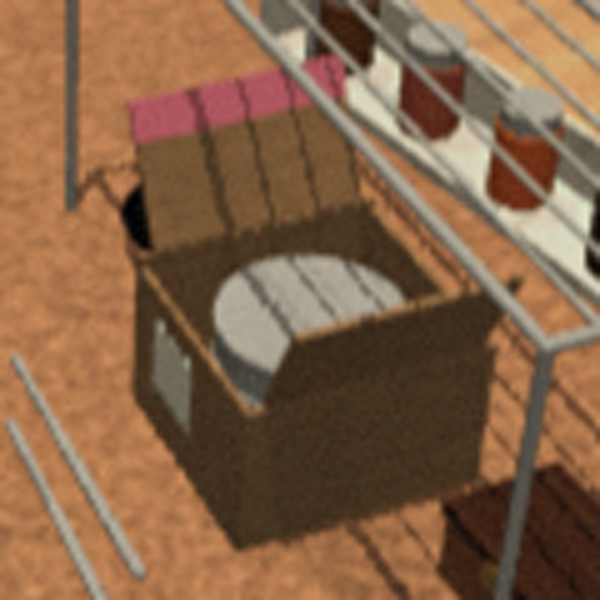

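View pics/sceneC.png

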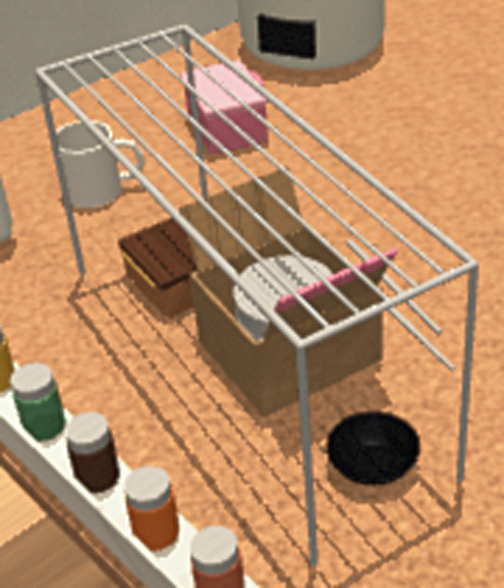

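In the side crop, the carton's bottom corners are at (135,395), (237,548) and (477,485). The inner-flap free edge runs (297,338)–(520,282) and the pink edge (131,103)–(340,57). The scene crop gives the carton bottom corners (265,412), (382,360), (200,335) and the riser deck corners.

```bash
cat > h.py <<'E'
import numpy as np
def ray(f,uv):
    K=f["camera_matrix"];E=f["extrinsics"]
    d=np.array([(uv[0]-K[0,2])/K[0,0],-(uv[1]-K[1,2])/K[1,1],-1]);return E[:3,3],E[:3,:3]@d
def plane(f,uv,z):
    o,d=ray(f,uv);return (o+d*(z-o[2])/d[2])
E
python3 - <<'E'
from h import *
from scipy.optimize import least_squares
S=np.load("side0.npz");C=np.load("scene0.npz")
s=lambda u,v:(300+u/5,140+v/5)
c=lambda u,v:(190+u/2.8,100+v/2.8)
P=[(S,s(237,548),0,-80,-75),(S,s(135,395),0,-80,75),(S,s(477,485),0,80,-75),
(C,c(265,412),0,80,75),(C,c(382,360),0,-80,75),(C,c(200,335),0,80,-75),
(C,c(475,263),.292,-44,274),(C,c(300,343),.292,144,274),(C,c(40,72),.292,144,-274),(C,c(185,28),.292,-44,-274),(S,s(547,345),.292,-44,-274)]
W=np.array([plane(*p[:3])[:2] for p in P]);L=np.array([p[3:] for p in P])/1e3
R=lambda a:np.array([[np.cos(a),-np.sin(a)],[np.sin(a),np.cos(a)]])
g=lambda p:(L@R(p[2]).T+p[:2]-W).ravel()
for loss in("linear","soft_l1"):
    r=least_squares(g,[.7,0,0],loss=loss,f_scale=.003);print(r.x);print((g(r.x).reshape(-1,2)*1e3).round(1).tolist())
p=r.x;np.save("pose.npy",p)
# flap angle: intersect ray with carton plane x=const (front end x=-70)
def cart(f,uv,x0):
    o,d=ray(f,uv);M=np.eye(3);M[:2,:2]=R(p[2]);t=np.array([*p[:2],0])
    o=M.T@(o-t);d=M.T@d;return (o+d*(x0-o[0])/d[0])*1e3
for nm,f,uv,x in(("in front",S,s(297,338),-.07),("in back",S,s(520,282),.07),("out front",S,s(131,103),-.07),("out back",S,s(343,57),.07),("out fr",C,c(396,253),-.07),("out bk",C,c(280,302),.07),("in fr",C,c(293,172),-.07),("in bk",C,c(183,210),.07)):
    q=cart(f,uv,x);h=(-73,107) if nm[0]=='i' else(73,112.5)
    dy=q[1]-h[0];dy=dy if nm[0]=='i' else -dy
    print(nm,q.round(1),np.hypot(dy,q[2]-h[1]).round(1),np.arctan2(q[2]-h[1],dy).round(2))
E
```

```text
[ 0.62690929 -0.06177902 -0.16870467]
[[-2.9, -1.1], [-2.8, 2.7], [1.5, 5.2], [6.5, 4.5], [-1.5, -1.6], [8.6, 6.7], [-4.0, 2.7], [4.4, 3.1], [2.2, -11.1], [-7.7, -9.9], [-4.2, -1.1]]
[ 0.62752454 -0.06294566 -0.17374371]
[[-2.6, -1.8], [-1.8, 1.9], [1.7, 3.7], [7.4, 2.9], [-0.5, -2.4], [8.8, 5.2], [-2.0, 1.5], [6.3, 0.9], [1.4, -12.7], [-8.4, -10.7], [-4.9, -1.8]]
in front [ -70.  -106.1  179.8] 80.0 2.0
in back [ 70.  -99.6 171.6] 69.9 1.96
out front [-70.  109.9 193.4] 88.9 2.0
out back [ 70.  109.8 192.8] 88.3 2.0
out fr [-70.  116.4 188.4] 87.4 2.09
out bk [ 70.  118.1 192.6] 91.9 2.08
in fr [-70.  -86.1 175.3] 69.5 1.76
in bk [ 70.  -87.  179.8] 74.2 1.76
```

Call:
move_arm(deltas=[[-0.04, -0.028, -0.003, 5, 1], [-0.08, -0.056, -0.006, 10, 1], [-0.12, -0.083, -0.01, 15, 1], [-0.16, -0.11, -0.013, 20, 1], [-0.2, -0.138, -0.016, 25, 1], [-0.24, -0.165, -0.02, 30, 1], [-0.28, -0.193, -0.023, 35, 1], [-0.32, -0.22, -0.026, 40, 1], [-0.365, -0.25, -0.03, 45, 1], [-0.365, -0.25, -0.03, 45, 1], [-0.365, -0.25, -0.03, 45, 1]])

```text
clock: 1.2
tcp_pos: [0.4607, 0.2481, 0.2831]
tool_rot: [-3.141, -0.0, 2.051]
ft_force: [0.1, 0.6, 1.0]
gripper_width: 0.0853
grasp_force: 0.0
```

```bash
cat >> h.py <<'E'
from scipy.spatial.transform import Rotation as Ro
def M(a): return np.array([[np.cos(a),-np.sin(a)],[np.sin(a),np.cos(a)]])
def where(s):
    p=np.load("pose.npy");T=Ro.from_euler("xyz",s["tool_rot"]);t=s["tcp_pos"]
    y=T.as_matrix()[:,1];print("carton xyz mm",(M(p[2]).T@(t[:2]-p[:2])*1e3).round(1),(t[2]*1e3).round(1),"ydir err deg",np.degrees(np.arctan2(y[1],y[0])-p[2]).round(2),"F",s["ft_force"].round(1),"t",s["clock"],"w",round(s["gripper_width"],3))
def go(s,x,y,z,align=True):
    p=np.load("pose.npy");T=Ro.from_euler("xyz",s["tool_rot"]).as_matrix();t=s["tcp_pos"]
    g=np.array([*(p[:2]+M(p[2])@np.array([x,y])/1e3),z/1e3]);print("go",(x,y,z),"tool delta",(T.T@(g-t)).round(4),"world",g.round(3))
E
python3 - <<'E'
from h import *
from workcell import bot
s=bot.sense();where(s);go(s,-150,-165,250);print(s["joints"].round(2))
E
```

```text
carton xyz mm [-218.1  277.5] 283.1 ydir err deg 37.48 F [0.1 0.6 1. ] t 1.2 w 0.085
go (-150, -165, 250) tool delta [-0.3926 -0.2153  0.0331] world [ 0.451 -0.2    0.25 ]
[ 0.37  0.31  1.77  0.    1.06 -0.11]
```

Call:
move_arm(deltas=[[-0.04, -0.022, 0, 4, 1], [-0.08, -0.044, 0, 8, 1], [-0.12, -0.066, 0, 12, 1], [-0.16, -0.088, 0, 16, 1], [-0.2, -0.11, 0, 20, 1], [-0.24, -0.132, 0.005, 24, 1], [-0.28, -0.154, 0.01, 28, 1], [-0.32, -0.176, 0.02, 32, 1], [-0.36, -0.198, 0.03, 36, 1], [-0.393, -0.215, 0.033, 37.5, 1], [-0.393, -0.215, 0.033, 37.5, 1]])

```text
clock: 2.3
tcp_pos: [0.4523, -0.2008, 0.2494]
tool_rot: [-3.141, -0.0, 1.397]
ft_force: [-0.1, -0.6, 0.9]
gripper_width: 0.0852
grasp_force: 0.0
```

Run:
```python
from h import *
from workcell import bot
import cv2
s=bot.sense();where(s);go(s,-108,-165,160);go(s,-108,-110,160)
f=bot.grab_frame("side");cv2.imwrite("pics/s1.png",cv2.resize(f["pixels"][60:310,230:500,::-1],None,fx=2.2,fy=2.2,interpolation=cv2.INTER_CUBIC))
```

```text
carton xyz mm [-148.7 -166. ] 249.4 ydir err deg -0.01 F [-0.1 -0.6  0.9] t 2.3 w 0.085
go (-108, -165, 160) tool delta [0.001  0.0408 0.0893] world [ 0.493 -0.207  0.16 ]
go (-108, -110, 160) tool delta [0.056  0.0408 0.0894] world [ 0.502 -0.153  0.16 ]
```

View pics/s1.png

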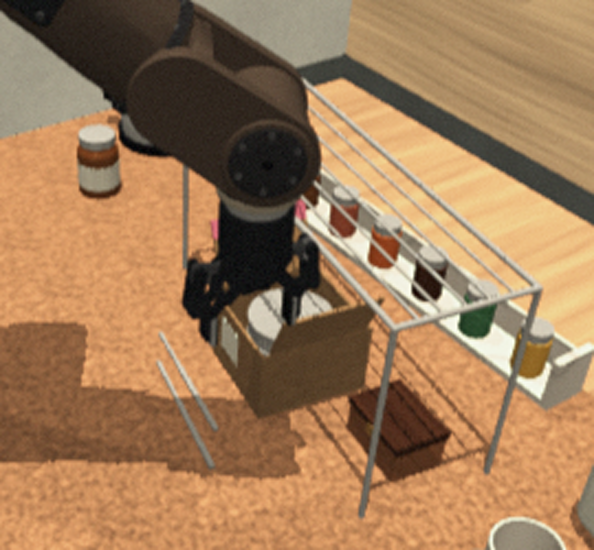

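The fingers (about (200,320) and (305,290)) point down in front of the carton. The wrist housing should clear the deck if I use only the front finger, with the jaws open along carton x, so I'll go in that way.

Call:
move_arm(deltas=[[0, 0, 0.04, 0, 1], [0, 0, 0.077, 0, 1], [0, 0.02, 0.077, 0, 1], [0, 0.038, 0.077, 0, 1], [0.03, 0.038, 0.077, 0, 1], [0.05, 0.038, 0.077, 0, 1], [0.056, 0.038, 0.077, 0, 1], [0.065, 0.038, 0.077, 0, 1], [0.072, 0.038, 0.077, 0, 1], [0.08, 0.038, 0.077, 0, 1]])

```text
clock: 3.35
tcp_pos: [0.5033, -0.1261, 0.1734]
tool_rot: [3.141, -0.0, 1.399]
ft_force: [0.5, -1.8, 1.4]
gripper_width: 0.0853
grasp_force: 0.8
```

Run:
```python
from h import *
from workcell import bot
import cv2
s=bot.sense();where(s)
for n in("side",):
  f=bot.grab_frame(n);cv2.imwrite("pics/s2.png",cv2.resize(f["pixels"][60:310,230:500,::-1],None,fx=2.2,fy=2.2,interpolation=cv2.INTER_CUBIC))
```

```text
carton xyz mm [-111.4  -83.6] 173.4 ydir err deg 0.1 F [ 0.5 -1.8  1.4] t 3.35 w 0.085
```

View pics/s2.png

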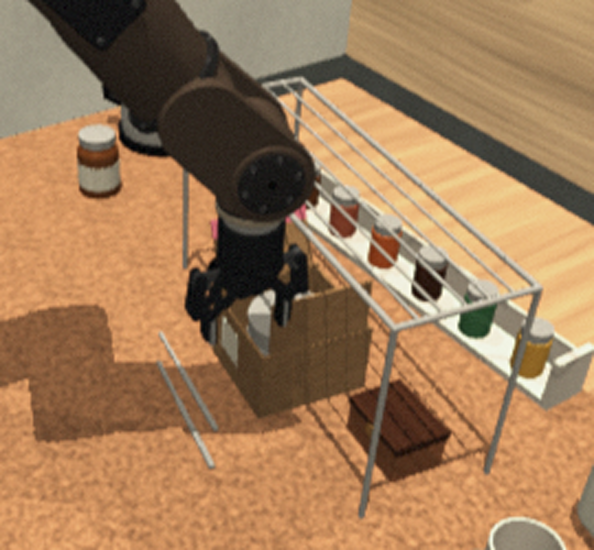

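The flap is now upright against the finger (around (300,300)). Next I'll follow the arc down.

Call:
move_arm(deltas=[[0.01, 0, 0.001, 0, 1], [0.019, 0, 0.004, 0, 1], [0.027, 0, 0.008, 0, 1], [0.035, 0, 0.013, 0, 1], [0.041, 0, 0.019, 0, 1], [0.046, 0, 0.026, 0, 1], [0.051, 0, 0.034, 0, 1], [0.053, 0, 0.04, 0, 1], [0.054, 0, 0.046, 0, 1], [0.054, 0, 0.049, 0, 1]])

```text
clock: 4.4
tcp_pos: [0.5123, -0.0731, 0.1235]
tool_rot: [-3.141, -0.0, 1.399]
ft_force: [0.2, 1.2, 1.5]
gripper_width: 0.0855
grasp_force: 0.6
```

Run:
```python
from h import *
from workcell import bot
import cv2
s=bot.sense();where(s)
f=bot.grab_frame("side");cv2.imwrite("pics/s3.png",cv2.resize(f["pixels"][100:270,280:440,::-1],None,fx=3.5,fy=3.5,interpolation=cv2.INTER_CUBIC))
```

```text
carton xyz mm [-111.7  -29.9] 123.5 ydir err deg 0.11 F [0.2 1.2 1.5] t 4.4 w 0.085
```

View pics/s3.png

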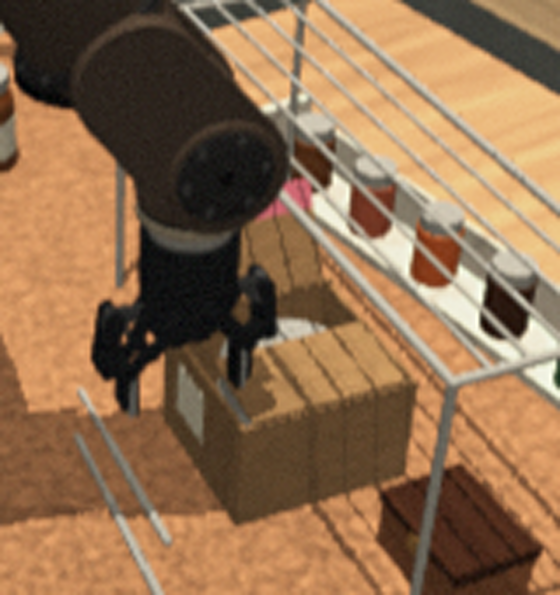

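The inner flap is almost flat, with the finger on it at (240,380). I'll press down in small steps.

Call:
move_arm(deltas=[[0, 0, 0.002, 0, 1], [0, 0, 0.004, 0, 1], [0, 0, 0.004, 0, 1]])

```text
clock: 4.75
tcp_pos: [0.5125, -0.0733, 0.1202]
tool_rot: [-3.142, -0.0, 1.399]
ft_force: [-0.0, 0.2, -0.1]
gripper_width: 0.0853
grasp_force: 0.0
```

Call:
move_arm(deltas=[[0, 0, 0.001, 0, 1], [0, 0, 0.002, 0, 1], [0, 0, 0.002, 0, 1]])

```text
clock: 5.05
tcp_pos: [0.5125, -0.0733, 0.1183]
tool_rot: [3.141, -0.0, 1.399]
ft_force: [-0.1, -0.4, -0.1]
gripper_width: 0.0854
grasp_force: 0.1
```

Call:
move_arm(deltas=[[0, 0, 0.001, 0, 1], [0, 0, 0.002, 0, 1], [0, 0, 0.003, 0, 1], [0, 0, 0.003, 0, 1]])

```text
clock: 5.45
tcp_pos: [0.5127, -0.0732, 0.117]
tool_rot: [3.139, 0.0, 1.399]
ft_force: [-7.9, 2.2, 24.2]
gripper_width: 0.0853
grasp_force: 12.2
```

Call:
move_arm(deltas=[[0, 0, 0.001, 0, 1], [0, 0, 0.002, 0, 1], [0, 0, 0.002, 0, 1]])

```text
clock: 5.75
tcp_pos: [0.5129, -0.0732, 0.1163]
tool_rot: [3.138, 0.0, 1.399]
ft_force: [-15.6, 3.9, 42.5]
gripper_width: 0.0856
grasp_force: 21.3
```

The inner flap is flat, with firm contact at TCP z ≈ 117 mm. I'll retract and go around to the pink flap.

Call:
move_arm(deltas=[[0, 0, -0.02, 0, 1], [0, -0.02, -0.05, 0, 1], [0, -0.04, -0.09, 0, 1], [0, -0.04, -0.125, 0, 1], [0.04, -0.04, -0.125, 0, 1], [0.08, -0.04, -0.125, 0, 1], [0.12, -0.04, -0.125, 0, 1], [0.16, -0.04, -0.125, 0, 1], [0.2, -0.04, -0.125, 0, 1], [0.215, -0.04, -0.125, 0, 1], [0.215, -0.04, -0.125, 0, 1]])

```text
clock: 6.85
tcp_pos: [0.5098, 0.1468, 0.238]
tool_rot: [-3.141, 0.0, 1.402]
ft_force: [-0.2, -0.4, -0.5]
gripper_width: 0.0855
grasp_force: 0.0
```

Run:
```python
from h import *
from workcell import bot
import cv2
s=bot.sense();where(s);go(s,-110,180,182);go(s,-110,86,182)
f=bot.grab_frame("side");np.savez("side4.npz",**f);cv2.imwrite("pics/s4.png",cv2.resize(f["pixels"][100:270,280:440,::-1],None,fx=3.5,fy=3.5,interpolation=cv2.INTER_CUBIC))
```

```text
carton xyz mm [-152.2  186.3] 238.0 ydir err deg 0.26 F [-0.2 -0.4 -0.5] t 6.85 w 0.085
go (-110, 180, 182) tool delta [-0.0065  0.0422  0.056 ] world [0.55  0.133 0.182]
go (-110, 86, 182) tool delta [-0.1005  0.0418  0.056 ] world [0.534 0.041 0.182]
```

View pics/s4.png

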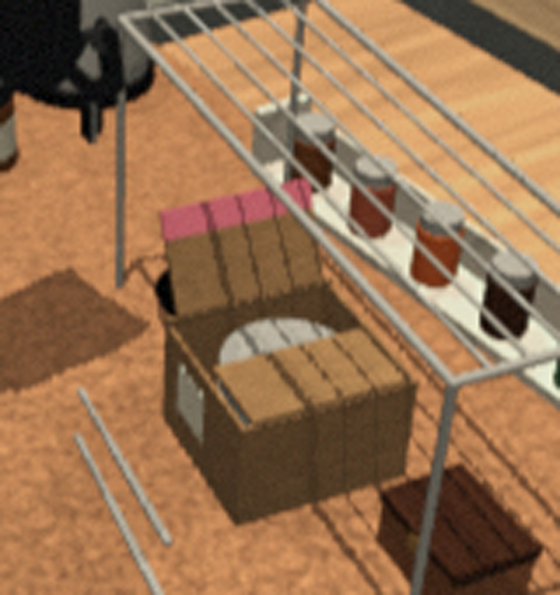

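The inner flap looks flat, with its free edge running (215,375)–(360,330). The pink flap is still open. I'll check the inner angle numerically first.

Run:
```python
from h import *
f=np.load("side4.npz");p=np.load("pose.npy")
for z in(.107,.111,.117):
  for c in((215,375),(360,330),(245,425),(415,383)):
    w=plane(f,(280+c[0]/3.5,100+c[1]/3.5),z);print(z,c,(M(p[2]).T@(w[:2]-p[:2])*1e3).round(1))
```

```text
0.107 (215, 375) [-71.5  -7.3]
0.107 (360, 330) [68.6  1.5]
0.107 (245, 425) [-76.  -72.3]
0.107 (415, 383) [ 75.5 -77.4]
0.111 (215, 375) [-73.7 -11.6]
0.111 (360, 330) [65.6 -2.9]
0.111 (245, 425) [-78.3 -76.4]
0.111 (415, 383) [ 72.5 -81.4]
0.117 (215, 375) [-77.1 -18.2]
0.117 (360, 330) [61.2 -9.5]
0.117 (245, 425) [-81.6 -82.5]
0.117 (415, 383) [ 68.  -87.5]
```

Call:
move_arm(deltas=[[-0.006, 0, 0.03, 0, 1], [-0.006, 0, 0.056, 0, 1], [-0.006, 0.02, 0.056, 0, 1], [-0.006, 0.042, 0.056, 0, 1], [-0.03, 0.042, 0.056, 0, 1], [-0.05, 0.042, 0.056, 0, 1], [-0.06, 0.042, 0.056, 0, 1], [-0.07, 0.042, 0.056, 0, 1]])

```text
clock: 7.7
tcp_pos: [0.5392, 0.0679, 0.1826]
tool_rot: [3.141, -0.0, 1.397]
ft_force: [0.6, 1.2, 1.7]
gripper_width: 0.0856
grasp_force: 0.8
```

Call:
move_arm(deltas=[[-0.015, 0, 0, 0, 1], [-0.028, 0, 0, 0, 1], [-0.04, 0, 0, 0, 1], [-0.052, 0, 0.001, 0, 1], [-0.061, 0, 0.004, 0, 1], [-0.07, 0, 0.01, 0, 1], [-0.078, 0, 0.017, 0, 1], [-0.085, 0, 0.026, 0, 1], [-0.09, 0, 0.036, 0, 1], [-0.093, 0, 0.045, 0, 1], [-0.094, 0, 0.053, 0, 1]])

```text
clock: 8.8
tcp_pos: [0.523, -0.0236, 0.1282]
tool_rot: [-3.141, -0.0, 1.399]
ft_force: [-0.4, -0.2, 0.9]
gripper_width: 0.0855
grasp_force: 0.6
```

Call:
move_arm(deltas=[[0, 0, 0.002, 0, 1], [0, 0, 0.004, 0, 1], [0, 0, 0.004, 0, 1]])

```text
clock: 9.1
tcp_pos: [0.5231, -0.0231, 0.1251]
tool_rot: [-3.141, -0.0, 1.399]
ft_force: [0.6, 0.4, 0.1]
gripper_width: 0.0854
grasp_force: 0.0
```

Call:
move_arm(deltas=[[0, 0, 0.001, 0, 1], [0, 0, 0.002, 0, 1], [0, 0, 0.003, 0, 1], [0, 0, 0.003, 0, 1]])

```text
clock: 9.5
tcp_pos: [0.5233, -0.0232, 0.123]
tool_rot: [3.14, -0.0, 1.399]
ft_force: [-3.0, 1.3, 9.8]
gripper_width: 0.0854
grasp_force: 4.6
```

Run:
```python
from h import *
from workcell import bot
where(bot.sense())
```

```text
carton xyz mm [-109.5   21.1] 123.0 ydir err deg 0.12 F [-3.   1.3  9.8] t 9.5 w 0.085
```

Contact came at the predicted height of 123 mm. One more millimetre, then retract and check.

Call:
move_arm(deltas=[[0, 0, 0.001, 0, 1], [0, 0, 0.0015, 0, 1], [0, 0, 0.0015, 0, 1], [0, 0, -0.02, 0, 1], [0, -0.02, -0.05, 0, 1], [0, -0.06, -0.09, 0, 1], [0, -0.1, -0.12, 0, 1], [0, -0.1, -0.12, 0, 1], [0, -0.1, -0.12, 0, 1]])

```text
clock: 10.4
tcp_pos: [0.4245, -0.0061, 0.2434]
tool_rot: [3.138, -0.0, 1.399]
ft_force: [0.2, -0.2, -0.3]
gripper_width: 0.0856
grasp_force: 0.0
```

Run:
```python
from h import *
from workcell import bot
import cv2
where(bot.sense())
f=bot.grab_frame("side");g=bot.grab_frame("scene");np.savez("side5.npz",**f)
I=np.hstack([cv2.resize(x["pixels"][r:r+150,c:c+130,::-1],None,fx=3,fy=3,interpolation=cv2.INTER_CUBIC) for x,r,c in((f,125,300),(g,140,220))])
cv2.imwrite("pics/s5.png",I)
```

```text
carton xyz mm [-209.8   20.9] 243.4 ydir err deg 0.12 F [ 0.2 -0.2 -0.3] t 10.4 w 0.086
```

View pics/s5.png

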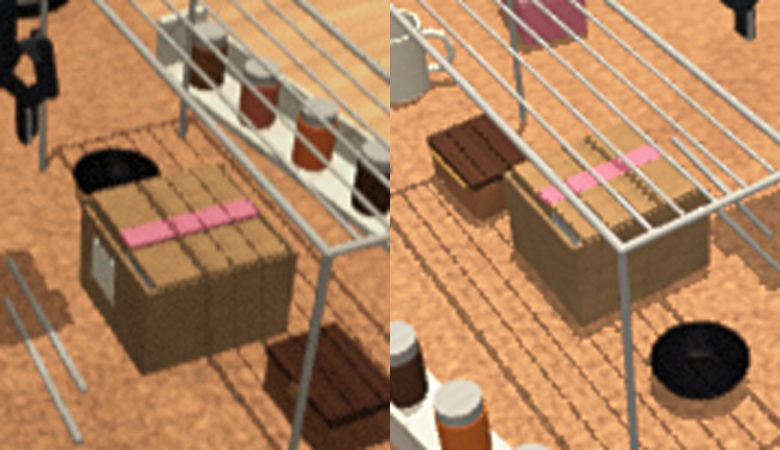

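Both flaps lie flat, with the pink band on top (left view (125,240)–(255,210)). The surroundings look undisturbed and the arm is clear, so I'm handing in.

```bash
python3 -c "
from workcell import bot
print(bot.job_done())"
```

```text
the job is handed in; nothing more can be done
None
```

The carton is closed and handed in at about 10.5 s of the 54 s allowed: inner flap flat first, then the pink-edged flap flat over it, with nothing around it visibly moved; the hand-in returned no verdict.

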